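Empty the X-ray machine's catch tray into the tote

ROBOT

A 6-joint arm with a two-finger parallel gripper is mounted at the origin on the work surface. World frame = base frame: x ahead of the robot, y to its left, z up, the work surface at z = 0. Lengths are in m, angles in rad, forces in N, time in s.
With the tool pointing down it reaches from about 0.375 to 0.975 m from the base axis. Payload 3.8 kg.
Tool frame: the origin (TCP) lies midway between the tips of the shut fingers; the grasp point (between the pads) lies 19 mm behind it; z points along the fingers, y is the direction in which the jaws open and shut (so a half turn about z gives the same grasp; the last joint's range is limited). The gripper opens to 85 mm and grips with 20 to 120 N. Pads are 22 mm wide; open, the fingers measure 114 mm over their backs; the gripper's body (76 mm by 85 mm) begins 54 mm behind the grasp point. The pads swing forward as they close: fully open they stand 13 mm farther back than shut.
Start: joints at [1.074, 0.264, 1.604, -0, 1.274, -0.037], TCP at [0.3, 0.605, 0.231] pointing down, gripper open.
Joint ranges: [-2.63, 2.63], [-0.94, 2.18], [0.31, 2.57], [-1.31, 4.45], [0, 2.66], [-2.55, 2.55]. Speed limits (rad/s): [2.57, 2.57, 3.14, 3.14, 3.14, 3.14].

INTERFACE

Orientations are given as a rotation vector (axis times angle).
In Python, from workcell import bot gives the robot as it stands.
- The arm moves only by the tool drive_tool, never from a script. Its argument "deltas" is a list of rows, each an object with "hand": the opening, from 0 (shut) to 1 (fully open); "offset": the shift along the world's x, y, z in cm, a list of three; "angular": the turn, a rotation vector about the world's x, y, z in degrees, a list of three. A call has 1 to 8 rows; each row is the pose to reach, as a shift and turn from the pose commanded when the call began; what a row does not reach only later rows make up. A row lasts 1/8 s, in which the tool goes at most 62.5 mm and 10.7 degrees, less where a joint would pass 70% of its speed; a pose out of reach is approached as far as the arm can. A call with a gripper value outside its range is refused whole. The fingers move at their own pace and stop on an object; "force" is the grip in N (left out, the last holds). Time passes only in rows, so rows that repeat a pose let the fingers close. It gives the time, the measured TCP pose, the force and the opening at its end, in the units of the state.
- bot.read_state(): the state, without advancing time (a new reading comes with each control period).
- bot.read_camera(name): name is "side" or "top" or "wrist"; returns a dict with "frame" (480x640x3 uint8, blue, green, red), "mtx" (3x3 intrinsics, pixels), "R" (3x3) and "t" (3): a world point X has camera coordinates R X + t. Camera axes: x right, y down, z forward; pixel columns grow to the right and rows downward; lengths in m; the calibration is good to about 2 mm. The wrist camera is an equidistant fisheye: a pixel r from the principal point sees the ray r / f radians off the axis. A picture is of the moment at which its call begins. There is no depth.
- bot.finish_job(): hands the job in, once; it reports no verdict.
The state is a dict: "time": time; "q": joint angles; "joint_vel": joint speeds; "joint_torque": joint torques, N m; "tool_pos": TCP position; "tcp_rot": TCP orientation; "wrist_force": force on the tool from outside, world axes, zero at the start; "torque": the same for the moment, N m; "width": opening from 0.0 (shut) to 1.0 (fully open).
Only numpy, scipy, OpenCV 4.12 (cv2) and the standard library are available. Lean on these libraries where they do the work, as an engineer would, in place of code of your own. Each camera call takes 0.05 s, during which the arm holds its last target. There are 200 camera calls.

TASK

Two flanged castings have passed X-ray inspection and lie in the machine's catch tray: put both into the grey tote, each standing upright, flange down, on the tote's floor. Set them down gently rather than dropping them, and leave the step-shaped reference wedge where it is in the tray.

Things in the scene. Friction and masses are not known exactly. Their poses are not given: they have to be found in the camera images.
- casting_a: aluminium flanged casting, all round: flange 80 mm across, 12 mm thick, with a plain neck 45 mm across standing in its middle up to 62 mm total height; about 0.3 kg. Stands flange down in the catch tray (fixed, steel, 300 mm square, walls 30 mm high, rubber-lined floor 5 mm thick, slide and red hood on its +y side). Origin: centre of the flange's underside; z up its axis. Identical to casting_b.
- casting_b: aluminium flanged casting, all round: flange 80 mm across, 12 mm thick, with a plain neck 45 mm across standing in its middle up to 62 mm total height; about 0.3 kg. Stands flange down in the catch tray (fixed, steel, 300 mm square, walls 30 mm high, rubber-lined floor 5 mm thick, slide and red hood on its +y side). Origin: centre of the flange's underside; z up its axis. Identical to casting_a.
- wedge: aluminium reference wedge, a staircase block 88 x 40 mm that lies in the same tray: four 22 mm steps, 12, 24, 36 and 48 mm high, rising along its +x. Origin: centre of its underside. It is not a finished part and stays in the tray.
- tote: grey open plastic tote fixed to the bench, outside 230 mm along its x, 310 mm along its y, 90 mm high; walls and floor 5 mm thick. Origin: centre of its underside on the bench; z up, the inner floor is at z = 5 mm. Empty at the start; it has room for both castings side by side along its y.
Not all that is in view belongs to the job. Leave any blue or orange look-alike of the casting_a alone. What is shaped like the casting_b but yellow is not meant.

How it is judged:
By the outcome, as a careful person would: the job done as asked, in the order asked, and still so for the second after the job is handed in, with the robot touching nothing.
It also fails if it takes over 64 s, if anything falls off the work surface, if the arm or the gripper's body presses on something with over 40 N, if the wrist force passes 120 N, or if a joint passes its speed limit or range.

## Working session

There is one attempt and no reset: what is moved stays moved. The work goes in short steps, Python scripts to look and compute and a tool call to move; the robot and the scene stay as the last step left them, time stands still between calls to the robot, and variables do not carry over. Pictures are saved under pics/ and viewed, about 8 in all and at most 12, crops included, and the job is handed in when it is done.

Besides the shell and the picture viewer there is one more tool, called after "Emit:" as name(argument=value, ...) on one line, values as JSON. drive_tool: Moves the arm, as the interface text tells. Its arguments: {"type":"object","properties":{"deltas":{"type":"array"},"force":{"type":"number"}},"required":["deltas"]}

```bash
mkdir -p pics; cat > h.py <<'E'
import numpy as np, cv2
from workcell import bot
def grab(n,save=None):
    c=bot.read_camera(n)
    if save: cv2.imwrite('pics/'+save,c['frame'])
    return c
def ray(c,u,v,fish=False):
    K=np.array(c['mtx']);R=np.array(c['R']);t=np.array(c['t'])
    x=(u-K[0,2])/K[0,0];y=(v-K[1,2])/K[1,1]
    if fish:
        r=np.hypot(x,y); s=np.sin(r)/r if r>1e-9 else 1
        d=np.array([x*s,y*s,np.cos(r)])
    else: d=np.array([x,y,1.])
    d=R.T@d; return -R.T@t, d/np.linalg.norm(d)
def onz(c,u,v,z,fish=False):
    o,d=ray(c,u,v,fish); return o+d*(z-o[2])/d[2]
def cross(r1,r2):
    (a,d),(b,e)=r1,r2
    s=np.linalg.lstsq(np.c_[d,-e],b-a,rcond=None)[0]
    p,q=a+s[0]*d,b+s[1]*e
    return (p+q)/2,np.linalg.norm(p-q)
E
python3 - <<'E'
from h import *
s=bot.read_state();print({k:np.round(v,3) for k,v in s.items()})
for n in('top','side','wrist'):
    c=grab(n,n+'1.png');print(n,-np.array(c['R']).T@c['t'])
E
```

```text
{'time': np.float64(0.0), 'q': array([ 1.074,  0.265,  1.605,  0.   ,  1.274, -0.037]), 'joint_vel': array([ 0.001, -0.   ,  0.001, -0.   ,  0.002,  0.001]), 'joint_torque': array([ 1.0000e-03, -5.1509e+01, -3.6733e+01, -0.0000e+00,  1.3000e-02,
        0.0000e+00]), 'tool_pos': array([0.299, 0.604, 0.23 ]), 'tcp_rot': array([-7.160e-01, -3.058e+00,  3.000e-03]), 'wrist_force': array([-0.366,  0.388, -0.416]), 'torque': array([-0.028, -0.011,  0.019]), 'width': np.float64(1.003)}
top [0.38320563 0.06634288 1.37945529]
side [ 0.13219536 -0.64637741  0.78592715]
wrist [0.227701   0.63947401 0.37199805]
```

View pics/top1.png

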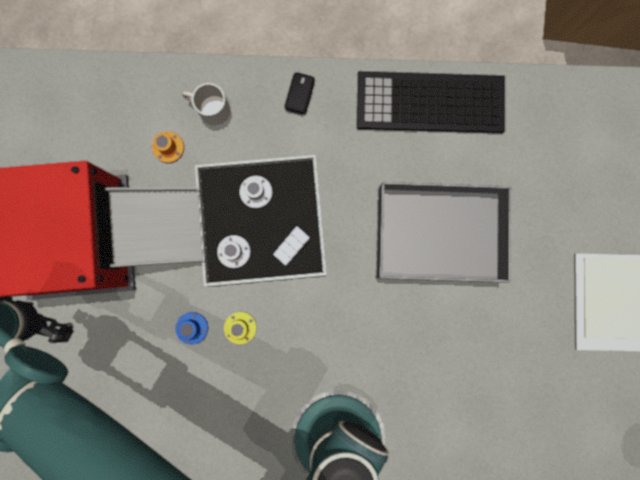

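View pics/side1.png

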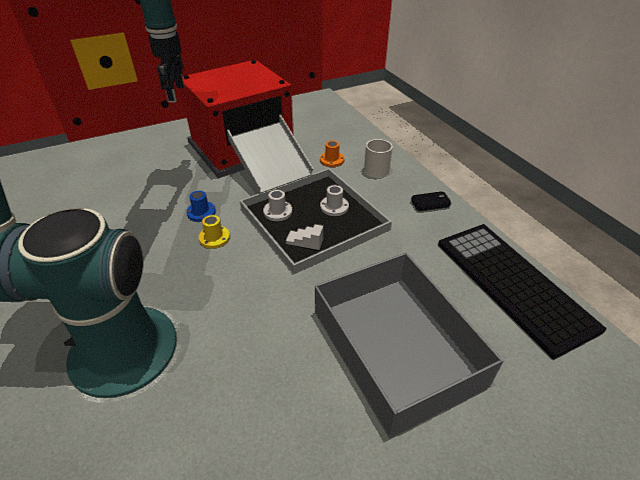

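View pics/wrist1.png

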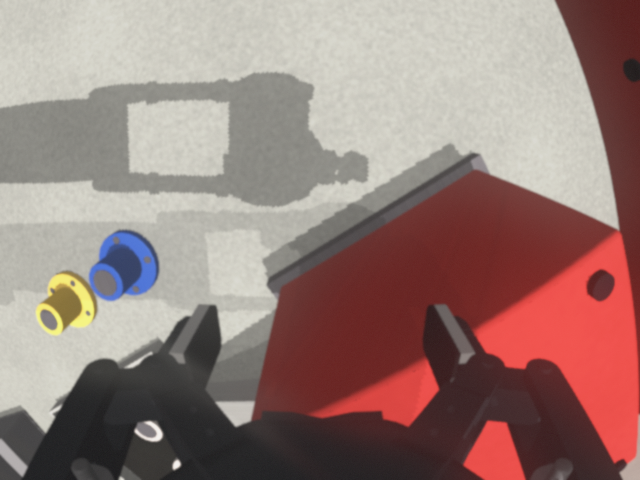

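The top view (up is +x, left is +y) shows the two grey castings with flanges near (256,190) and (234,251). The wedge is at (291,246) and the tote at (443,232). In the side view the neck tops are near (277,192) and (335,188). The blue, yellow and orange look-alikes stand outside the tray. The wrist view is mostly the hood, which is below the gripper. Next I'll zoom in on both fixed views.

```bash
python3 - <<'E'
from h import *
t=cv2.imread('pics/top1.png');s=cv2.imread('pics/side1.png')
a=cv2.resize(t[150:290,190:330],(560,560),interpolation=cv2.INTER_CUBIC)[:,:400]
b=cv2.resize(s[165:265,240:400],(800,500),interpolation=cv2.INTER_CUBIC)[:, :560]
T=cv2.resize(t[150:290,190:330],(400,400),interpolation=cv2.INTER_CUBIC)
S=cv2.resize(s[170:265,240:365],None,fx=3.2,fy=3.2,interpolation=cv2.INTER_CUBIC)
o=np.zeros((400,800,3),np.uint8);o[:,:400]=T;o[:304,400:]=S;cv2.imwrite('pics/crop1.png',o)
for im,n,roi in((t,'top',(150,290,205,325)),(s,'side',(170,265,245,385))):
    y0,y1,x0,x1=roi
    g=cv2.cvtColor(im,cv2.COLOR_BGR2GRAY)[y0:y1,x0:x1]
    for th in(100,150,):
        N,l,st,ce=cv2.connectedComponentsWithStats((g>th).astype(np.uint8))
        for i in range(1,N):
            if 20<st[i,4]: print(n,th,st[i]+[x0,y0,0,0,0],np.round(ce[i]+[x0,y0],1))
E
```

```text
top 100 [ 205  150  120  140 3935] [276.5 216.1]
top 100 [239 175  34  33 850] [255.3 191.2]
top 100 [273 226  37  39 694] [290.8 245.3]
top 100 [217 235  34  33 882] [233.2 251.1]
top 150 [ 205  150  120  140 3427] [277.5 212. ]
top 150 [240 176  32  32 621] [255.4 191.1]
top 150 [274 227  35  38 619] [290.8 245.3]
top 150 [218 236  32  32 642] [233.3 250.9]
side 100 [250 170  76  30 968] [278.4 178.8]
side 100 [ 330  170   55   47 1186] [365.1 186.8]
side 100 [327 185  16  10  79] [334.6 189.7]
side 100 [245 191  14   9  45] [248.9 195.3]
side 100 [320 197  29  17 216] [334.3 206.3]
side 100 [263 202  29  17 214] [277.4 211.3]
side 100 [245 204 140  61 337] [307.  239.8]
side 100 [245 216  40  49 987] [257.8 248. ]
side 100 [286 224  37  18 347] [304.3 232.9]
side 100 [ 317  233   68   32 1116] [360.9 253.6]
side 150 [250 170  60  22 770] [276.3 177.1]
side 150 [331 170  54  46  73] [358.1 193.2]
side 150 [327 185  16  10  55] [334.5 190.1]
side 150 [269 190  16  10  58] [276.4 194.6]
side 150 [321 198  28  15 145] [334.8 206.3]
side 150 [264 203  28  15 146] [278.1 211.4]
side 150 [245 205  70  60 111] [277.  240.3]
side 150 [287 225  36  17 309] [304.6 232.7]
side 150 [316 226  64  29  65] [347.6 240. ]
```

View pics/crop1.png

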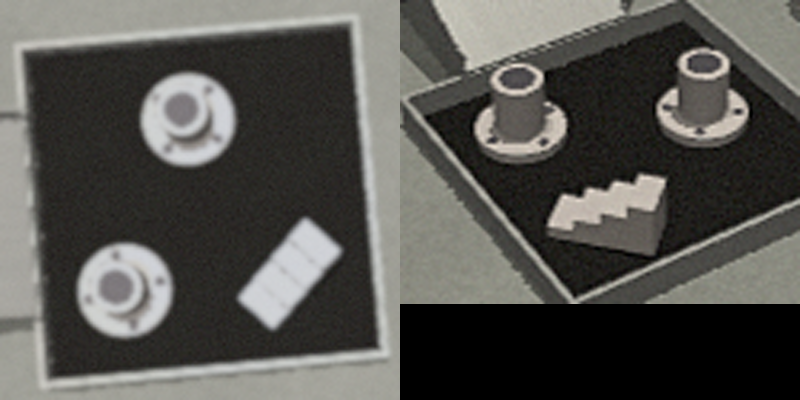

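The crop shows both castings upright with open bores. The neck-top centres are about (253.7,188.5) and (231,250.1) in top, and (334.7,190) and (276.6,194.4) in side. The wedge lies apart from both. Next I'll triangulate.

```bash
python3 - <<'E'
from h import *
t=grab('top');s=grab('side')
for n,a,b in(('far neck',(253.7,188.5),(334.7,190)),('near neck',(231,250.1),(276.6,194.4)),
 ('tote rim far-left(+x+y)',(380,185),(405,256)),('tote near-left',(378,280),(316,290)),('tote far-right',(509,187),(499,362))):
    p,e=cross(ray(t,*a),ray(s,*b));print(n,p.round(4),'gap',e.round(4))
for uv in((255.4,191.1),(233.3,250.9)): print('flange z.017',onz(t,*uv,.017).round(4),onz(t,uv[0]+16.5,uv[1],.017).round(3))
print('flange side',onz(s,334.8,206.3,.017),onz(s,278.1,211.4,.017))
for uv in((380,185),(509,187),(509,282),(378,280)): print('rim',onz(t,*uv,.09).round(4))
for uv in((197,167),(315,157),(325,274),(205,284)): print('tray',onz(t,*uv,.03).round(4))
for uv in((275,257),(293,264),(308,235),(289,226)): print('wedge',onz(t,*uv,.03).round(4))
E
```

```text
far neck [0.6045 0.2191 0.0642] gap 0.0027
near neck [0.4538 0.2684 0.0658] gap 0.002
tote rim far-left(+x+y) [ 0.6216 -0.0869  0.0744] gap 0.0078
tote near-left [ 0.3948 -0.0862  0.0715] gap 0.0111
tote far-right [ 0.6198 -0.395   0.0803] gap 0.0015
flange z.017 [0.6048 0.2207 0.017 ] [0.606 0.179 0.017]
flange z.017 [0.4536 0.2705 0.017 ] [0.455 0.23  0.017]
flange side [0.60153396 0.20744399 0.017     ] [0.45095408 0.25612386 0.017     ]
rim [ 0.6153 -0.0831  0.09  ]
rim [ 0.6186 -0.392   0.09  ]
rim [ 0.3921 -0.3918  0.09  ]
rim [ 0.3896 -0.082   0.09  ]
tray [0.6592 0.3658 0.03  ]
tray [0.6924 0.0736 0.03  ]
tray [0.4015 0.0419 0.03  ]
tray [0.3702 0.3347 0.03  ]
wedge [0.4404 0.1658 0.03  ]
wedge [0.4242 0.1211 0.03  ]
wedge [0.4967 0.0861 0.03  ]
wedge [0.5178 0.1336 0.03  ]
```

Checks agree: the neck tops come out at 0.064–0.066 (0.067 expected), the tote rim at 227 × 310 mm, and the tote centre at about (0.504, -0.237). I'll move above the near casting, passing beside the hood.

Emit:
drive_tool(deltas=[{"hand": 1, "offset": [1, -5, 2], "angular": [0, 0, 0]}, {"hand": 1, "offset": [2, -10, 3], "angular": [0, 0, 0]}, {"hand": 1, "offset": [3, -15, 3], "angular": [0, 0, 0]}, {"hand": 1, "offset": [4, -20, 3], "angular": [0, 0, 0]}, {"hand": 1, "offset": [7, -24, 2], "angular": [0, 0, 0]}, {"hand": 1, "offset": [11, -28, 0], "angular": [0, 0, 0]}, {"hand": 1, "offset": [15.4, -33.6, -4], "angular": [0, 0, 0]}, {"hand": 1, "offset": [15.4, -33.6, -7], "angular": [0, 0, 0]}])

```text
time: 1.25
tool_pos: [0.4561, 0.267, 0.1616]
tcp_rot: [0.72, 3.055, 0.003]
wrist_force: [0.4, 0.2, 0.4]
width: 1.004
```

```bash
python3 - <<'E'
from h import *
s=bot.read_state();print({k:np.round(s[k],3) for k in('time','tool_pos','tcp_rot','q','wrist_force')})
c=grab('wrist','wrist2.png');print(c['mtx'])
E
```

```text
{'time': np.float64(1.25), 'tool_pos': array([0.456, 0.267, 0.162]), 'tcp_rot': array([7.200e-01, 3.055e+00, 3.000e-03]), 'q': array([ 4.830e-01,  4.000e-02,  1.993e+00, -1.000e-03,  1.105e+00,
       -6.250e-01]), 'wrist_force': array([0.369, 0.234, 0.416])}
[[371.64829954   0.         321.59758356]
 [  0.         371.64829954 237.26933755]
 [  0.           0.           1.        ]]
```

View pics/wrist2.png

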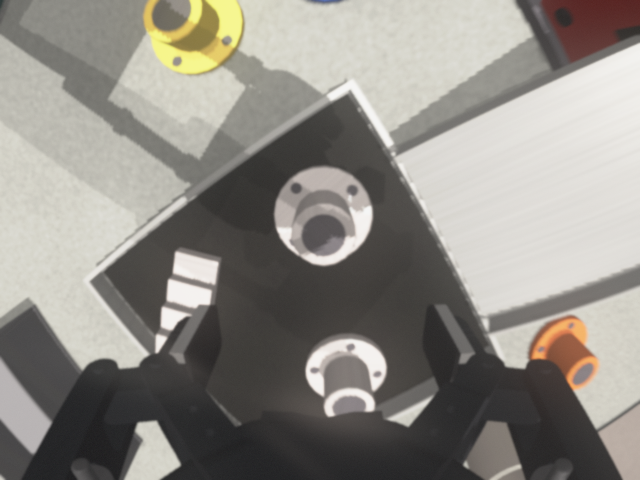

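The wrist view shows the near casting under the gripper, with its bore at (323,234) and flange at (323,216). The far casting's bore is at (349,404) and the wedge is at the left.

```bash
python3 - <<'E'
from h import *
c=grab('wrist');t=grab('top')
print(onz(c,323,234,.067,True),onz(c,323,216,.017,True),onz(c,349,404,.067,True),bot.read_state()['tool_pos'])
print(cross(ray(c,323,234,True),ray(t,231,250.1)), cross(ray(c,349,404,True),ray(t,253.7,188.5)))
E
```

```text
[0.44636324 0.26710164 0.067     ] [0.44721917 0.26648191 0.017     ] [0.58813594 0.22076218 0.067     ] [0.45195095 0.26721016 0.15892121]
(array([0.45078758, 0.26782739, 0.0599736 ]), np.float64(0.005950295570903911)) (array([0.60347115, 0.2182311 , 0.0524051 ]), np.float64(0.0065194444340643445))
```

Fixed and wrist views agree to a few mm, with the axis near (0.452, 0.267), and the tool is already over it. I'll descend and grip.

Emit:
drive_tool(deltas=[{"hand": 1, "offset": [0, 0, -4], "angular": [0, 0, 0]}, {"hand": 1, "offset": [0, 0, -7], "angular": [0, 0, 0]}, {"hand": 1, "offset": [0, 0, -9.5], "angular": [0, 0, 0]}, {"hand": 1, "offset": [0, 0, -11], "angular": [0, 0, 0]}, {"hand": 1, "offset": [0, 0, -12.3], "angular": [0, 0, 0]}, {"hand": 1, "offset": [0, 0, -13.3], "angular": [0, 0, 0]}, {"hand": 1, "offset": [0, 0, -13.3], "angular": [0, 0, 0]}, {"hand": 1, "offset": [0, 0, -13.3], "angular": [0, 0, 0]}], force=45)

```text
time: 2.4
tool_pos: [0.454, 0.2691, 0.0288]
tcp_rot: [0.716, 3.058, 0.001]
wrist_force: [-0.5, -0.1, 0.6]
width: 0.998
```

Emit:
drive_tool(deltas=[{"hand": 0.3, "offset": [0, 0, 0], "angular": [0, 0, 0]}, {"hand": 0.3, "offset": [0, 0, 0], "angular": [0, 0, 0]}, {"hand": 0.3, "offset": [0, 0, 0], "angular": [0, 0, 0]}, {"hand": 0.3, "offset": [0, 0, 0], "angular": [0, 0, 0]}, {"hand": 0.3, "offset": [0, 0, 0], "angular": [0, 0, 0]}, {"hand": 0.3, "offset": [0, 0, 0], "angular": [0, 0, 0]}, {"hand": 0.3, "offset": [0, 0, 0], "angular": [0, 0, 0]}, {"hand": 0.3, "offset": [0, 0, 0], "angular": [0, 0, 0]}], force=45)

```text
time: 3.4
tool_pos: [0.4541, 0.2692, 0.0289]
tcp_rot: [0.716, 3.058, 0.001]
wrist_force: [-0.0, 0.4, 5.4]
width: 0.52
```

The opening is 0.52 (44 mm), which matches the 45 mm neck. I'll lift straight up and check.

Emit:
drive_tool(deltas=[{"hand": 0.3, "offset": [0, 0, 1], "angular": [0, 0, 0]}, {"hand": 0.3, "offset": [0, 0, 3], "angular": [0, 0, 0]}, {"hand": 0.3, "offset": [0, 0, 6], "angular": [0, 0, 0]}, {"hand": 0.3, "offset": [0, 0, 9], "angular": [0, 0, 0]}, {"hand": 0.3, "offset": [0, 0, 12], "angular": [0, 0, 0]}, {"hand": 0.3, "offset": [0, 0, 14], "angular": [0, 0, 0]}, {"hand": 0.3, "offset": [0, 0, 15], "angular": [0, 0, 0]}, {"hand": 0.3, "offset": [0, 0, 15], "angular": [0, 0, 0]}])

```text
time: 4.4
tool_pos: [0.4534, 0.2688, 0.1783]
tcp_rot: [0.716, 3.059, 0.0]
wrist_force: [-0.2, -0.2, -3.0]
width: 0.51
```

Emit:
drive_tool(deltas=[{"hand": 0.3, "offset": [0, -2, 0], "angular": [0, 0, 0]}, {"hand": 0.3, "offset": [0, -5, 0], "angular": [0, 0, 0]}, {"hand": 0.3, "offset": [1, -9, 0], "angular": [0, 0, 0]}, {"hand": 0.3, "offset": [2, -13, 0], "angular": [0, 0, 0]}, {"hand": 0.3, "offset": [2, -17, 0], "angular": [0, 0, 0]}, {"hand": 0.3, "offset": [3, -21, 0], "angular": [0, 0, 0]}, {"hand": 0.3, "offset": [3, -25, 0], "angular": [0, 0, 0]}, {"hand": 0.3, "offset": [3, -28, 0], "angular": [0, 0, 0]}])

```text
time: 5.4
tool_pos: [0.4818, -0.0136, 0.1767]
tcp_rot: [-0.717, -3.056, 0.002]
wrist_force: [-0.5, 0.1, -4.4]
width: 0.517
```

Emit:
drive_tool(deltas=[{"hand": 0.3, "offset": [0, -4, 0], "angular": [0, 0, 0]}, {"hand": 0.3, "offset": [0, -8, 0], "angular": [0, 0, 0]}, {"hand": 0.3, "offset": [1, -12, 0], "angular": [0, 0, 0]}, {"hand": 0.3, "offset": [1, -16, 0], "angular": [0, 0, 0]}, {"hand": 0.3, "offset": [2, -20, 0], "angular": [0, 0, 0]}, {"hand": 0.3, "offset": [2, -24, 0], "angular": [0, 0, 0]}, {"hand": 0.3, "offset": [2, -28, 0], "angular": [0, 0, 0]}, {"hand": 0.3, "offset": [2, -30, 0], "angular": [0, 0, 0]}])

```text
time: 6.4
tool_pos: [0.5017, -0.3131, 0.1767]
tcp_rot: [-0.719, -3.055, -0.001]
wrist_force: [0.3, -0.1, -3.8]
width: 0.514
```

```bash
python3 - <<'E'
from h import *
s=bot.read_state();print({k:np.round(s[k],3) for k in('time','tool_pos','q','wrist_force','width')})
s=grab('side','side2.png')
cv2.imwrite('pics/side2c.png',cv2.resize(s['frame'][180:440,280:540],(520,520)))
E
```

```text
{'time': np.float64(6.4), 'tool_pos': array([ 0.502, -0.313,  0.177]), 'q': array([-6.000e-01,  1.490e-01,  1.845e+00, -1.000e-03,  1.151e+00,
       -1.708e+00]), 'wrist_force': array([ 0.309, -0.099, -3.777]), 'width': np.float64(0.514)}
```

View pics/side2c.png

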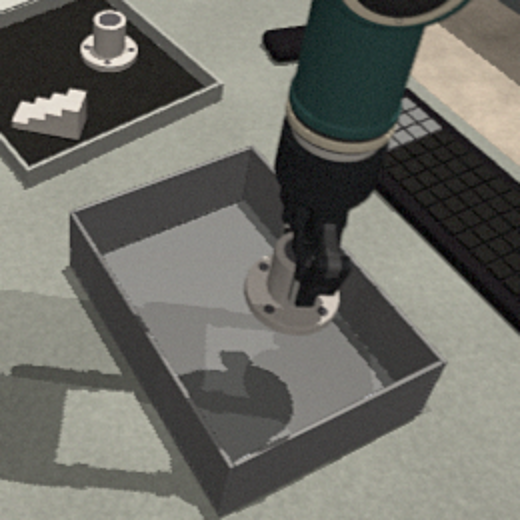

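The casting is held level above the tote (flange centre at about (293,290) in the crop), and the wedge and far casting haven't moved. The load reads about 3.8 N. I'll lower close to the floor, then creep down to contact.

Emit:
drive_tool(deltas=[{"hand": 0.3, "offset": [0, 0, -3], "angular": [0, 0, 0]}, {"hand": 0.3, "offset": [0, 0, -6], "angular": [0, 0, 0]}, {"hand": 0.3, "offset": [0, 0, -9], "angular": [0, 0, 0]}, {"hand": 0.3, "offset": [0, 0, -11.5], "angular": [0, 0, 0]}, {"hand": 0.3, "offset": [0, 0, -13], "angular": [0, 0, 0]}, {"hand": 0.3, "offset": [0, 0, -13.8], "angular": [0, 0, 0]}, {"hand": 0.3, "offset": [0, 0, -14.2], "angular": [0, 0, 0]}, {"hand": 0.3, "offset": [0, 0, -14.2], "angular": [0, 0, 0]}])

```text
time: 7.45
tool_pos: [0.504, -0.3113, 0.0369]
tcp_rot: [0.716, 3.058, -0.0]
wrist_force: [-0.7, -0.3, -2.8]
width: 0.518
```

Emit:
drive_tool(deltas=[{"hand": 0.3, "offset": [0, 0, -0.1], "angular": [0, 0, 0]}, {"hand": 0.3, "offset": [0, 0, -0.2], "angular": [0, 0, 0]}, {"hand": 0.3, "offset": [0, 0, -0.3], "angular": [0, 0, 0]}, {"hand": 0.3, "offset": [0, 0, -0.4], "angular": [0, 0, 0]}, {"hand": 0.3, "offset": [0, 0, -0.5], "angular": [0, 0, 0]}, {"hand": 0.3, "offset": [0, 0, -0.5], "angular": [0, 0, 0]}])

```text
time: 8.2
tool_pos: [0.5034, -0.311, 0.0311]
tcp_rot: [-0.716, -3.059, -0.0]
wrist_force: [-0.1, -0.2, -2.5]
width: 0.517
```

Emit:
drive_tool(deltas=[{"hand": 0.3, "offset": [0, 0, -0.1], "angular": [0, 0, 0]}, {"hand": 0.3, "offset": [0, 0, -0.1], "angular": [0, 0, 0]}])

```text
time: 8.45
tool_pos: [0.5035, -0.311, 0.0302]
tcp_rot: [-0.716, -3.059, -0.0]
wrist_force: [-0.4, -0.1, -3.1]
width: 0.515
```

Emit:
drive_tool(deltas=[{"hand": 0.3, "offset": [0, 0, -0.1], "angular": [0, 0, 0]}, {"hand": 0.3, "offset": [0, 0, -0.1], "angular": [0, 0, 0]}])

```text
time: 8.7
tool_pos: [0.5035, -0.311, 0.0292]
tcp_rot: [-0.716, -3.059, -0.0]
wrist_force: [0.4, -0.4, -3.0]
width: 0.522
```

Emit:
drive_tool(deltas=[{"hand": 0.3, "offset": [0, 0, -0.1], "angular": [0, 0, 0]}, {"hand": 0.3, "offset": [0, 0, -0.1], "angular": [0, 0, 0]}])

```text
time: 8.95
tool_pos: [0.5035, -0.3111, 0.029]
tcp_rot: [-0.716, -3.059, -0.0]
wrist_force: [-2.9, 1.0, 4.3]
width: 0.519
```

Contact came at TCP z 0.029 (force changed from -3 to +4 N), the same height as in the tray. I'll release and then retreat.

Emit:
drive_tool(deltas=[{"hand": 0.65, "offset": [0, 0, 0], "angular": [0, 0, 0]}, {"hand": 0.8, "offset": [0, 0, 0], "angular": [0, 0, 0]}, {"hand": 1, "offset": [0, 0, 0], "angular": [0, 0, 0]}, {"hand": 1, "offset": [0, 0, 0], "angular": [0, 0, 0]}, {"hand": 1, "offset": [0, 0, 0], "angular": [0, 0, 0]}, {"hand": 1, "offset": [0, 0, 0], "angular": [0, 0, 0]}])

```text
time: 9.7
tool_pos: [0.5035, -0.3111, 0.0282]
tcp_rot: [-0.716, -3.059, -0.0]
wrist_force: [1.1, 0.0, 0.7]
width: 1.004
```

Emit:
drive_tool(deltas=[{"hand": 1, "offset": [0, 0, 2], "angular": [0, 0, 0]}, {"hand": 1, "offset": [0, 0, 5], "angular": [0, 0, 0]}, {"hand": 1, "offset": [0, 0, 9], "angular": [0, 0, 0]}, {"hand": 1, "offset": [0, 0, 13], "angular": [0, 0, 0]}, {"hand": 1, "offset": [0, 0, 15], "angular": [0, 0, 0]}, {"hand": 1, "offset": [1, 5, 15], "angular": [0, 0, 0]}, {"hand": 1, "offset": [2, 10, 15], "angular": [0, 0, 0]}, {"hand": 1, "offset": [3, 15, 15], "angular": [0, 0, 0]}])

```text
time: 10.7
tool_pos: [0.5333, -0.1598, 0.1784]
tcp_rot: [-0.717, -3.058, -0.0]
wrist_force: [-0.0, 0.1, -0.3]
width: 0.997
```

Emit:
drive_tool(deltas=[{"hand": 1, "offset": [1, 5, 0], "angular": [0, 0, 0]}, {"hand": 1, "offset": [2, 10, 0], "angular": [0, 0, 0]}, {"hand": 1, "offset": [3, 15, 0], "angular": [0, 0, 0]}, {"hand": 1, "offset": [4, 20, 0], "angular": [0, 0, 0]}, {"hand": 1, "offset": [5, 25, 0], "angular": [0, 0, 0]}, {"hand": 1, "offset": [6, 30, 0], "angular": [0, 0, 0]}, {"hand": 1, "offset": [6.8, 35, 0], "angular": [0, 0, 0]}, {"hand": 1, "offset": [6.8, 38, 0], "angular": [0, 0, 0]}])

```text
time: 11.7
tool_pos: [0.6014, 0.2213, 0.1781]
tcp_rot: [-0.713, -3.059, -0.0]
wrist_force: [0.5, -0.2, -0.9]
width: 1.002
```

Emit:
drive_tool(deltas=[{"hand": 1, "offset": [0, 0, 0], "angular": [0, 0, 0]}, {"hand": 1, "offset": [0, 0, 0], "angular": [0, 0, 0]}])

```text
time: 11.95
tool_pos: [0.6011, 0.2184, 0.1779]
tcp_rot: [-0.715, -3.058, 0.002]
wrist_force: [-1.1, -0.8, 0.8]
width: 1.002
```

```bash
python3 - <<'E'
from h import *
s=bot.read_state();print({k:np.round(s[k],4) for k in('time','tool_pos','wrist_force','width')})
w=grab('wrist','w3.png')['frame'];s=grab('side','s3.png')['frame']
cv2.imwrite('pics/c3.png',np.hstack([w[:, 120:520],cv2.resize(s[180:436,290:503],(400,480))]))
E
```

```text
{'time': np.float64(11.95), 'tool_pos': array([0.6011, 0.2184, 0.1779]), 'wrist_force': array([-1.0775, -0.7886,  0.8242]), 'width': np.float64(1.0023)}
```

View pics/c3.png

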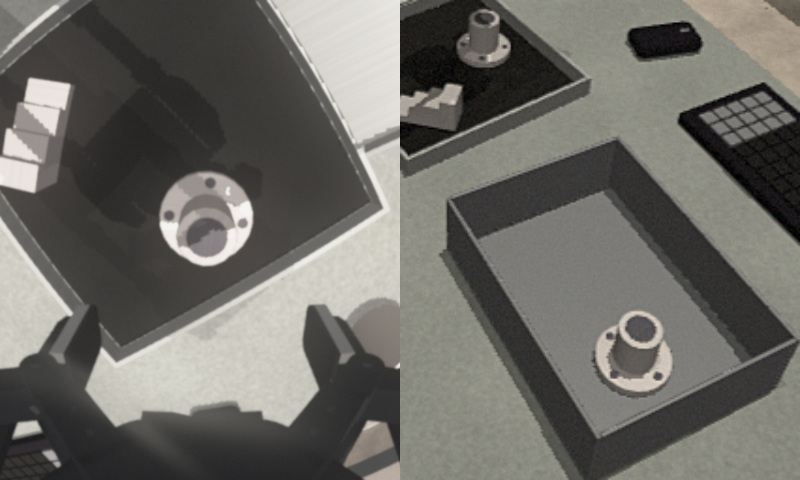

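The first casting stands upright in the tote. The wrist view shows the far casting's bore at (328,238) and its flange at (327,218) in full-frame pixels. I'll check its position.

```bash
python3 - <<'E'
from h import *
c=grab('wrist');t=grab('top')
print(onz(c,328,238,.067,True),onz(c,327,218,.017,True),cross(ray(c,328,238,True),ray(t,253.7,188.5)),bot.read_state()['tool_pos'])
E
```

```text
[0.60653417 0.219552   0.067     ] [0.60534116 0.22006063 0.017     ] (array([0.60343281, 0.21950878, 0.07224294]), np.float64(0.0032883235042117562)) [0.60155144 0.21770225 0.17830803]
```

All views agree on about (0.605, 0.220), so I'll shift +0.4, +0.2 cm, descend and grip.

Emit:
drive_tool(deltas=[{"hand": 1, "offset": [0.4, 0.2, -4], "angular": [0, 0, 0]}, {"hand": 1, "offset": [0.4, 0.2, -8], "angular": [0, 0, 0]}, {"hand": 1, "offset": [0.4, 0.2, -11], "angular": [0, 0, 0]}, {"hand": 1, "offset": [0.4, 0.2, -13], "angular": [0, 0, 0]}, {"hand": 1, "offset": [0.4, 0.2, -14.2], "angular": [0, 0, 0]}, {"hand": 1, "offset": [0.4, 0.2, -15], "angular": [0, 0, 0]}, {"hand": 1, "offset": [0.4, 0.2, -15], "angular": [0, 0, 0]}, {"hand": 1, "offset": [0.4, 0.2, -15], "angular": [0, 0, 0]}])

```text
time: 13.15
tool_pos: [0.6064, 0.2212, 0.0294]
tcp_rot: [0.715, 3.057, 0.001]
wrist_force: [-0.4, -0.6, 0.5]
width: 1.0
```

Emit:
drive_tool(deltas=[{"hand": 0.3, "offset": [0, 0, 0], "angular": [0, 0, 0]}, {"hand": 0.3, "offset": [0, 0, 0], "angular": [0, 0, 0]}, {"hand": 0.3, "offset": [0, 0, 0], "angular": [0, 0, 0]}, {"hand": 0.3, "offset": [0, 0, 0], "angular": [0, 0, 0]}, {"hand": 0.3, "offset": [0, 0, 0], "angular": [0, 0, 0]}, {"hand": 0.3, "offset": [0, 0, 0], "angular": [0, 0, 0]}, {"hand": 0.3, "offset": [0, 0, 0], "angular": [0, 0, 0]}, {"hand": 0.3, "offset": [0, 0, 0], "angular": [0, 0, 0]}], force=45)

```text
time: 14.15
tool_pos: [0.606, 0.221, 0.029]
tcp_rot: [0.716, 3.058, 0.001]
wrist_force: [-0.4, -1.0, 5.3]
width: 0.518
```

Emit:
drive_tool(deltas=[{"hand": 0.3, "offset": [0, 0, 1], "angular": [0, 0, 0]}, {"hand": 0.3, "offset": [0, 0, 3], "angular": [0, 0, 0]}, {"hand": 0.3, "offset": [0, 0, 6], "angular": [0, 0, 0]}, {"hand": 0.3, "offset": [0, 0, 9], "angular": [0, 0, 0]}, {"hand": 0.3, "offset": [0, 0, 12], "angular": [0, 0, 0]}, {"hand": 0.3, "offset": [0, 0, 14], "angular": [0, 0, 0]}, {"hand": 0.3, "offset": [0, 0, 15], "angular": [0, 0, 0]}, {"hand": 0.3, "offset": [0, 0, 15], "angular": [0, 0, 0]}])

```text
time: 15.15
tool_pos: [0.6057, 0.2209, 0.1788]
tcp_rot: [0.716, 3.058, 0.001]
wrist_force: [0.1, 0.0, -3.2]
width: 0.518
```

The second casting is held (width 0.518, load 3.2 N). I'll move it over (0.504, -0.165).

Emit:
drive_tool(deltas=[{"hand": 0.3, "offset": [-1, -3, 0], "angular": [0, 0, 0]}, {"hand": 0.3, "offset": [-2, -7, 0], "angular": [0, 0, 0]}, {"hand": 0.3, "offset": [-3, -11, 0], "angular": [0, 0, 0]}, {"hand": 0.3, "offset": [-4, -15, 0], "angular": [0, 0, 0]}, {"hand": 0.3, "offset": [-5, -19, 0], "angular": [0, 0, 0]}, {"hand": 0.3, "offset": [-6, -23, 0], "angular": [0, 0, 0]}, {"hand": 0.3, "offset": [-7, -27, 0], "angular": [0, 0, 0]}, {"hand": 0.3, "offset": [-8, -30, 0], "angular": [0, 0, 0]}])

```text
time: 16.15
tool_pos: [0.5239, -0.0805, 0.1765]
tcp_rot: [-0.716, -3.056, 0.001]
wrist_force: [-0.6, -0.3, -1.9]
width: 0.519
```

Emit:
drive_tool(deltas=[{"hand": 0.3, "offset": [-1, -3, 0], "angular": [0, 0, 0]}, {"hand": 0.3, "offset": [-2, -6, 0], "angular": [0, 0, 0]}, {"hand": 0.3, "offset": [-2.2, -8.6, 0], "angular": [0, 0, 0]}, {"hand": 0.3, "offset": [-2.2, -8.6, 0], "angular": [0, 0, 0]}, {"hand": 0.3, "offset": [-2.2, -8.6, 0], "angular": [0, 0, 0]}, {"hand": 0.3, "offset": [-2.2, -8.6, -2], "angular": [0, 0, 0]}, {"hand": 0.3, "offset": [-2.2, -8.6, -5], "angular": [0, 0, 0]}, {"hand": 0.3, "offset": [-2.2, -8.6, -7], "angular": [0, 0, 0]}])

```text
time: 17.15
tool_pos: [0.5027, -0.1635, 0.1065]
tcp_rot: [-0.713, -3.057, -0.001]
wrist_force: [-0.2, 0.2, -3.2]
width: 0.518
```

Emit:
drive_tool(deltas=[{"hand": 0.3, "offset": [0, 0, -3], "angular": [0, 0, 0]}, {"hand": 0.3, "offset": [0, 0, -5], "angular": [0, 0, 0]}, {"hand": 0.3, "offset": [0, 0, -6.5], "angular": [0, 0, 0]}, {"hand": 0.3, "offset": [0, 0, -7.2], "angular": [0, 0, 0]}, {"hand": 0.3, "offset": [0, 0, -7.4], "angular": [0, 0, 0]}, {"hand": 0.3, "offset": [0, 0, -7.6], "angular": [0, 0, 0]}, {"hand": 0.3, "offset": [0, 0, -7.7], "angular": [0, 0, 0]}, {"hand": 0.3, "offset": [0, 0, -7.8], "angular": [0, 0, 0]}])

```text
time: 18.15
tool_pos: [0.5039, -0.1653, 0.0307]
tcp_rot: [0.716, 3.058, -0.0]
wrist_force: [-0.2, -0.2, -2.1]
width: 0.517
```

Emit:
drive_tool(deltas=[{"hand": 0.3, "offset": [0, 0, -0.1], "angular": [0, 0, 0]}, {"hand": 0.3, "offset": [0, 0, -0.1], "angular": [0, 0, 0]}])

```text
time: 18.4
tool_pos: [0.5035, -0.1651, 0.0292]
tcp_rot: [-0.716, -3.059, 0.0]
wrist_force: [0.2, -0.5, -3.5]
width: 0.515
```

Emit:
drive_tool(deltas=[{"hand": 0.3, "offset": [0, 0, -0.1], "angular": [0, 0, 0]}, {"hand": 0.3, "offset": [0, 0, -0.1], "angular": [0, 0, 0]}])

```text
time: 18.65
tool_pos: [0.5036, -0.1652, 0.029]
tcp_rot: [-0.716, -3.059, 0.0]
wrist_force: [-2.8, 1.6, 4.7]
width: 0.516
```

Contact again at 0.029. I'll release, rise and move away.

Emit:
drive_tool(deltas=[{"hand": 0.65, "offset": [0, 0, 0], "angular": [0, 0, 0]}, {"hand": 0.8, "offset": [0, 0, 0], "angular": [0, 0, 0]}, {"hand": 1, "offset": [0, 0, 0], "angular": [0, 0, 0]}, {"hand": 1, "offset": [0, 0, 0], "angular": [0, 0, 0]}, {"hand": 1, "offset": [0, 0, 0], "angular": [0, 0, 0]}, {"hand": 1, "offset": [0, 0, 0], "angular": [0, 0, 0]}])

```text
time: 19.4
tool_pos: [0.5035, -0.1651, 0.0283]
tcp_rot: [-0.716, -3.059, -0.0]
wrist_force: [0.0, -1.0, 1.1]
width: 0.999
```

Emit:
drive_tool(deltas=[{"hand": 1, "offset": [0, 0, 2], "angular": [0, 0, 0]}, {"hand": 1, "offset": [0, 0, 5], "angular": [0, 0, 0]}, {"hand": 1, "offset": [0, 0, 9], "angular": [0, 0, 0]}, {"hand": 1, "offset": [0, 0, 13], "angular": [0, 0, 0]}, {"hand": 1, "offset": [0, 0, 17], "angular": [0, 0, 0]}, {"hand": 1, "offset": [0, 5, 19], "angular": [0, 0, 0]}, {"hand": 1, "offset": [0, 10, 20], "angular": [0, 0, 0]}, {"hand": 1, "offset": [0, 15, 20], "angular": [0, 0, 0]}])

```text
time: 20.4
tool_pos: [0.5043, -0.014, 0.2299]
tcp_rot: [0.717, 3.056, 0.001]
wrist_force: [0.7, -0.7, -0.2]
width: 1.001
```

Emit:
drive_tool(deltas=[{"hand": 1, "offset": [0, 0, 0], "angular": [0, 0, 0]}, {"hand": 1, "offset": [0, 0, 0], "angular": [0, 0, 0]}, {"hand": 1, "offset": [0, 0, 0], "angular": [0, 0, 0]}])

```text
time: 20.78
tool_pos: [0.5035, -0.0162, 0.2281]
tcp_rot: [-0.718, -3.058, 0.001]
wrist_force: [-0.4, -0.3, 0.8]
width: 1.005
```

```bash
python3 - <<'E'
from h import *
s=bot.read_state();print({k:np.round(s[k],4) for k in('time','tool_pos','wrist_force','width','joint_vel')})
t=grab('top','t4.png')['frame'];s=grab('side','s4.png')['frame']
a=cv2.resize(t[140:300,190:520],(800,388));b=cv2.resize(s[160:440,180:540],(270,210))
cv2.imwrite('pics/c4.png',s[140:450,190:520].repeat(1,0))
A=np.zeros((480,800,3),np.uint8);A[:480,:440]=cv2.resize(s[150:440,240:506],(440,480));A[:300,440:]=cv2.resize(t[140:300,328:520],(360,300))
cv2.imwrite('pics/c4.png',A)
g=cv2.cvtColor(t,cv2.COLOR_BGR2GRAY)[215:270,265:315];N,l,st,ce=cv2.connectedComponentsWithStats((g>150).astype(np.uint8))
print([(st[i,4],ce[i]+[265,215]) for i in range(1,N) if st[i,4]>20])
E
```

```text
{'time': np.float64(20.775), 'tool_pos': array([ 0.5035, -0.0162,  0.2281]), 'wrist_force': array([-0.4156, -0.3495,  0.7733]), 'width': np.float64(1.0051), 'joint_vel': array([-0.0067,  0.0021,  0.0002,  0.0022,  0.0004,  0.0008])}
[(np.int32(625), array([290.6992, 245.3488]))]
```

View pics/c4.png

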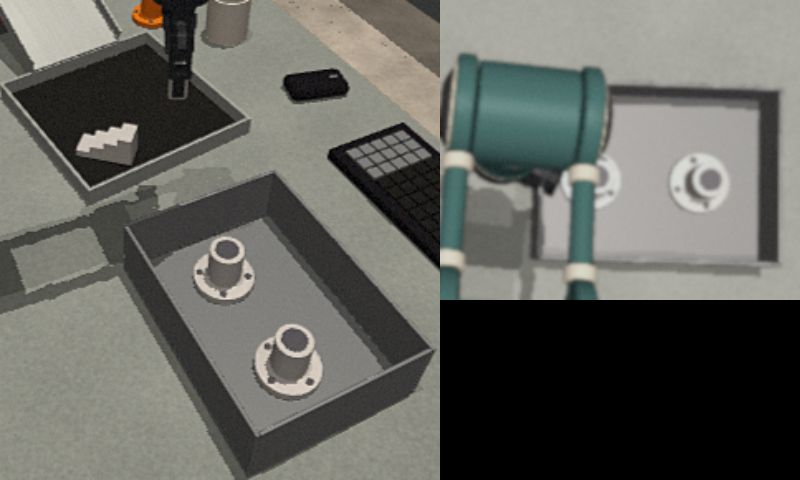

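Both castings stand upright in the tote, at (225,275) and (290,365) in the crop. The wedge hasn't moved ((290.7,245.3) now, (290.8,245.3) before), and the gripper is clear.

```bash
python3 -c "from h import *; print(bot.finish_job())"
```

```text
the job is handed in; nothing more can be done
None
```

Both castings are in the grey tote, upright, flange down, at about (0.504, -0.311) and (0.504, -0.165). I lowered each one slowly until it touched the floor (wrist force under 6 N) before letting go, and handed the job in at about 21 s.

**Last checks:** The side view showed both castings standing in the tote. The wedge's centre in the top view had moved by only about 0.1 px. The gripper was open and clear of everything.

**Disagreements:**
- The first wrist-camera fix differed from the fixed cameras by about 7 mm in x, because its picture was taken while the arm was still settling. The grip was not affected.
- The tote rim came out 10–19 mm below its stated 90 mm height, from coarsely picked corners. I found the tote floor by contact instead, and it was level with the tray floor, as the stated heights imply.
- In the last top view the arm partly hid one casting, so I confirmed that one from the side view.

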